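# Shut the red drawer to free the blue one and stow the pipe offcut

### The job

The tool chest has an interlock that lets only one of its two drawers out at a time. Gently push the red drawer fully home without slamming it, then pull the blue drawer out by at least 14 cm and set the steel pipe offcut down (do not drop it) in the wooden vee rest inside, lying along the drawer in both vees. Leave the blue drawer out, the red one shut and the other things on the bench and chest where they are.

Things in the scene. Friction and masses are not known exactly. Their poses are not given: they have to be found in the camera images.
- chest: Low dark grey-green steel chest fixed to the bench, two drawers side by side: 260 mm deep, 356 wide, 105 high. Origin on the bench under the middle of its front plane; x points into the chest (away from the handles), y to the left seen looking into it, z up. The drawers' middle lines lie at y = +88 and -88 mm; which colour is on which side changes
- drawer_red (a joint): how far the red drawer is out, m: 0 = shut against its stop, 0.165 = fully out. It slides along the chest's -x axis and stays where it is left; moving it takes about 2 to 4 N. It starts out
- drawer_blue (a joint): how far the blue drawer is out, m: 0 = shut, 0.165 = fully out; slides along the chest's -x axis and stays where it is left; 2 to 4 N, plus a few newtons over the first 10 mm to shift the interlock pin. It starts shut and bolted
- drawer_red_handle (a point): centre of the red drawer's steel handle: a level bar 100 mm long (along the chest's y), 12 x 12 mm, centre 80 mm above the bench, 25 mm below the chest's top. Gap between bar and drawer front 42 mm; two posts 10 mm wide join them 44 mm either side of the centre. Drawer front 12 mm thick, 172 mm wide, top edge 100 mm above the bench
- drawer_blue_handle (a point): centre of the blue drawer's handle, the same as the red one's
- vee_rest (a point): centre of the seated pipe's axis (moves with the blue drawer): 135 mm behind the handle, 53 mm above the bench, 36 mm above the drawer floor; x runs along the vees, parallel to the chest's x. Two wooden 90 degree vee blocks, 16 mm thick, 40 mm before and behind it, clear between, 60 mm wide, tops level with it. Drawer 132 mm wide inside, walls to 64 mm above the bench
- pipe_center (a point): centre of the steel pipe offcut: outside diameter 34 mm, 120 mm long, 0.18 to 0.35 kg, lying on the bench to the left or right of the chest's front; its x axis runs along the pipe. It can roll
- spray_can: yellow can, 58 mm across and 150 mm high, standing on the bench on the other side; origin at its underside. A bystander
- wood_block: wooden block 70 x 120 x 40 mm lying on the chest's top behind its middle; origin at its underside. A bystander
- hammer: hammer 240 mm long lying on the bench beside the chest; origin at its middle. A bystander
- interlock_stub (a point): yellow stub on the chest's top, between the drawers, 35 mm behind the front plane: the top of the interlock pin. While one drawer is out the pin bolts the other shut (2 to 3 mm of play); it frees it only when the first is home within 3 to 4 mm. Not to be handled; do not force a bolted drawer
Not all that is in view belongs to the job. Several things look just like the part that bears pipe_center: the one meant starts farthest from the robot's base.

How it is judged:
By the outcome, as a careful person would: the job done as asked, in the order asked, and still so for the second after the job is handed in, with the robot touching nothing.
It also fails if it takes over 66 s, if anything falls off the work surface, if the arm or the gripper's body presses on something with over 40 N, if the wrist force passes 120 N, or if a joint passes its speed limit or range.

### The arm

A 7-joint arm with a two-finger parallel gripper is mounted at the origin on the work surface. World frame = base frame: x ahead of the robot, y to its left, z up, the work surface at z = 0. Lengths are in mm, angles in rad, forces in N, time in s.
With the tool pointing down it reaches from about 400 to 875 mm from the base axis. Payload 4.4 kg.
Tool frame: the origin (TCP) lies at the very end of the fingers, on their centre line; the grasp point (between the pads) lies 19 mm behind it; z points along the fingers, y is the direction in which the jaws open and shut (so a half turn about z gives the same grasp; the last joint's range is limited). The gripper opens to 85 mm and grips with 20 to 120 N. Pads are 22 mm wide; open, the fingers measure 114 mm over their backs; the gripper's body (76 mm by 85 mm) begins 54 mm behind the grasp point. The pads swing forward as they close: fully open they stand 13 mm farther back than shut.
Start: joints at [1.191, 0.628, 0.038, 1.517, -0.027, 0.996, -0.02], TCP at [200.667, -618.264, 231.313] pointing down, gripper open.
Joint ranges: [-3.06, 3.06], [-0.37, 2.12], [-1.25, 1.32], [0.18, 2.47], [-1.1, 4.24], [0.23, 1.98], [-2.94, 2.94]. Speed limits (rad/s): [2.57, 2.57, 3.14, 3.14, 3.14, 3.14, 3.14].

### API

Orientations are given as [roll, pitch, yaw] about the fixed x, y, z axes, in that order (R = Rz(yaw) Ry(pitch) Rx(roll)).
In Python, from cell import ctrl, eyes gives the robot as it stands.
- The arm moves only by the tool move_arm, never from a script. Its argument "increments" is a list of rows, each a list of 6 numbers: the shift along the tool's x, y, z in cm, then the turn, a rotation vector about the tool's x, y, z in degrees. In form: [[x, y, z, wx, wy, wz], ...]. A call has 1 to 20 rows; each row is the pose to reach, as a shift and turn from the pose commanded when the call began, along the tool's axes at that moment; what a row does not reach only later rows make up. A row lasts 1/10 s, in which the tool goes at most 50 mm and 8.59 degrees, less where a joint would pass 70% of its speed; a pose out of reach is approached as far as the arm can. A call with a gripper value outside its range is refused whole. "grip" is the opening, from -1 (shut) to 1 (fully open), set as the call begins (left out, the last holds). The fingers move at their own pace and stop on an object; the grip force is fixed at half the most. Time passes only in rows, so rows that repeat a pose let the fingers close. It gives the time, the measured TCP pose, the force and the opening at its end, in the units of the state.
- ctrl.read_state(): the state, without advancing time (a new reading comes with each control period).
- eyes.get_image(name): name is "scene" or "top" or "wrist"; returns the picture (480x640x3 uint8, red, green, blue); there is no depth.
- eyes.calibration(name): a dict with "fx", "fy", "cx", "cy" (pixels), "pose" (4x4, takes a point from camera to world coordinates); the wrist camera has in their place "tool_from_camera" (4x4, takes a point from camera to tool coordinates, whose origin is the TCP and whose axes are the flange's). Camera axes: x right, y up, looking along -z (the intrinsics and any distortion apply to the point x, -y, -z); pixel columns grow to the right and rows downward; lengths in mm; the calibration is good to about 2 mm. A picture is of the moment at which its call begins: read the wrist's pose just before it. calibration takes no time and is no camera call.
- ctrl.finish_job(): hands the job in, once; it reports no verdict.
The state is a dict: "clock": time; "qpos": joint angles; "qd": joint speeds; "tau": joint torques, N m; "eef_pos": TCP position; "tool_rot": TCP orientation; "force": force on the tool from outside, world axes, zero at the start; "torque": the same for the moment, N m; "width": finger opening in mm.
Only numpy, scipy, OpenCV 4.12 (cv2) and the standard library are available. Lean on these libraries where they do the work, as an engineer would, in place of code of your own. Each camera call takes 0.05 s, during which the arm holds its last target. There are 200 camera calls.

## Working session

There is one attempt and no reset: what is moved stays moved. The work goes in short steps, Python scripts to look and compute and a tool call to move; the robot and the scene stay as the last step left them, time stands still between calls to the robot, and variables do not carry over. Pictures are saved under pics/ and viewed, about 8 in all and at most 12, crops included, and the job is handed in when it is done.

Besides the shell and the picture viewer there is one more tool, called after ">>>" as name([rows], argument=value, ...), one row to a line, values as JSON. move_arm: Moves the arm, as the interface text tells. Its arguments: {"type":"object","properties":{"increments":{"type":"array","items":{"type":"array","items":{"type":"number"}}},"grip":{"type":"number"}},"required":["increments"]}

```bash
ls; mkdir -p pics; python3 - <<'E'
from cell import ctrl, eyes
import cv2,numpy as np
np.set_printoptions(precision=4,suppress=True)
s=ctrl.read_state();print(s)
for n in("scene","top"):
    im=eyes.get_image(n);cv2.imwrite(f"pics/{n}0.png",im[:,:,::-1]);print(n,eyes.calibration(n))
print(eyes.calibration("wrist"))
E
```

```text
pics
{'clock': 0.0, 'qpos': array([ 1.1912,  0.6293,  0.0384,  1.5184, -0.027 ,  0.9963, -0.02  ]), 'qd': array([-0.0013, -0.0015, -0.0016,  0.0001,  0.0001, -0.0017, -0.0014]), 'tau': array([ -0.0002, -56.3401,   1.226 , -19.3447,   0.0111,   0.0104,
         0.    ]), 'eef_pos': array([ 200.4903, -617.6476,  230.3884]), 'tool_rot': array([-3.1397,  0.    ,  0.3138]), 'force': array([-0.4508,  0.0914, -0.4109]), 'torque': array([ 0.039 , -0.0394,  0.0091]), 'width': 85.543273744074}
scene {'fx': 491.9697329605144, 'fy': 491.9697329605144, 'cx': 319.20260385357636, 'cy': 248.26423864393269, 'pose': array([[ -0.8727,  -0.3673,   0.3218, 892.8906],
       [  0.488 ,  -0.6796,   0.5478, 580.5153],
       [  0.0175,   0.635 ,   0.7723, 929.2341],
       [  0.    ,   0.    ,   0.    ,   1.    ]])}
top {'fx': 469.3982749041634, 'fy': 469.3982749041634, 'cx': 316.497471358045, 'cy': 235.42488286900826, 'pose': array([[   0.0095,    0.9954,   -0.0958,  464.5935],
       [  -0.9999,    0.0081,   -0.0151,   -8.7885],
       [  -0.0142,    0.0959,    0.9953, 1085.5622],
       [   0.    ,    0.    ,    0.    ,    1.    ]])}
{'fx': 367.007706442434, 'fy': 367.007706442434, 'cx': 320.14178443175325, 'cy': 233.91193364980313, 'tool_from_camera': array([[   0.001 ,    0.9513,    0.3083,   80.0398],
       [   1.    ,   -0.0011,    0.0003,    0.6371],
       [   0.0006,    0.3083,   -0.9513, -141.7802],
       [   0.    ,    0.    ,    0.    ,    1.    ]])}
```

View pics/top0.png

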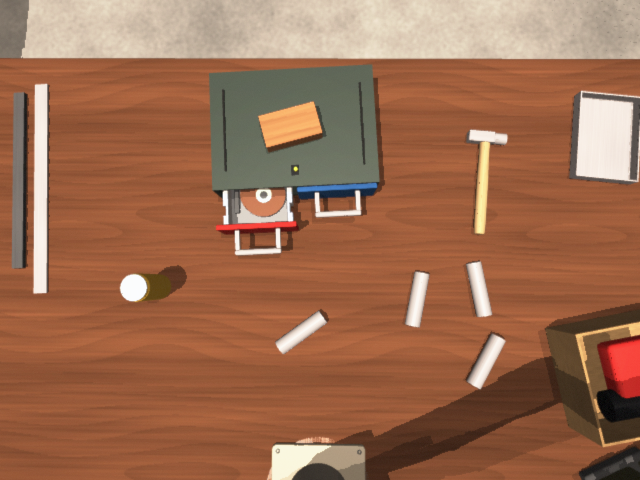

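View pics/scene0.png

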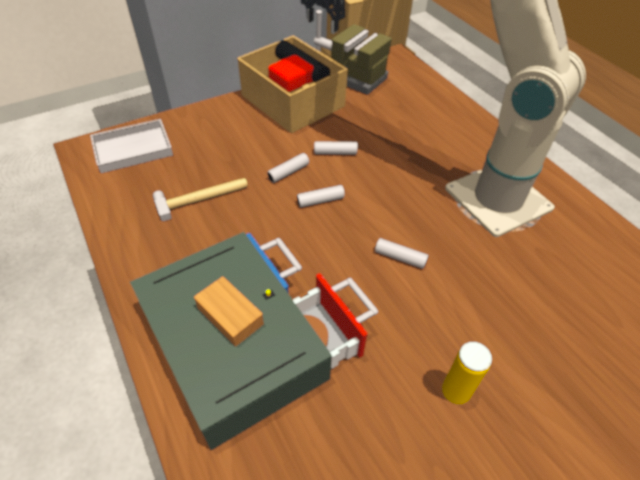

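Top view: red drawer is out on the left (handle at 258,252) and blue is shut on the right (handle 338,213). Pipe candidates in the top view: A (302,332), B (417,299), C (479,289) and D (486,361). C looks farthest from the base; I'll measure to confirm.

```bash
cat > h.py <<'E'
from cell import ctrl, eyes
import cv2,numpy as np
from scipy.spatial.transform import Rotation as R
np.set_printoptions(precision=2,suppress=True)
def toolT(s):
    T=np.eye(4);T[:3,:3]=R.from_euler('xyz',s['tool_rot']).as_matrix();T[:3,3]=s['eef_pos'];return T
def ray(cal,px,z,T=None):
    P=cal['pose'] if T is None else T@cal['tool_from_camera']
    px=np.atleast_2d(px).astype(float)
    d=np.c_[(px[:,0]-cal['cx'])/cal['fx'],-(px[:,1]-cal['cy'])/cal['fy'],-np.ones(len(px))]@P[:3,:3].T
    o=P[:3,3];return o+d*((z-o[2])/d[:,2])[:,None]
def proj(cal,p,T=None):
    P=cal['pose'] if T is None else T@cal['tool_from_camera']
    q=(np.atleast_2d(p)-P[:3,3])@P[:3,:3]
    return np.c_[cal['cx']+cal['fx']*q[:,0]/-q[:,2],cal['cy']+cal['fy']*q[:,1]/q[:,2]]
def snap(name,fn=None):
    s=ctrl.read_state();im=np.ascontiguousarray(eyes.get_image(name)[:,:,::-1])
    if fn:cv2.imwrite('pics/'+fn,im)
    return s,im,eyes.calibration(name)
E
python3 - <<'E'
from h import *
im=cv2.imread('pics/top0.png');cal=eyes.calibration('top')
hsv=cv2.cvtColor(im,cv2.COLOR_BGR2HSV)
m=((hsv[...,1]<70)&(hsv[...,2]>110)).astype(np.uint8)
for c in cv2.findContours(m,cv2.RETR_EXTERNAL,cv2.CHAIN_APPROX_NONE)[0]:
    r=cv2.minAreaRect(c)
    if cv2.contourArea(c)>60 and r[0][1]>150 and r[0][1]<420:
        b=cv2.boxPoints(r);w=ray(cal,b,17);ctr=w.mean(0)
        e=[w[1]-w[0],w[2]-w[1]];e=max(e,key=np.linalg.norm)
        print('white',np.array(r[0]),np.array(r[1]),ctr,np.hypot(*ctr[:2]),np.degrees(np.arctan2(e[1],e[0])),np.linalg.norm(e))
# chest top outline
g=((hsv[...,2]<90)&(hsv[...,0]>35)&(hsv[...,0]<100)&(hsv[...,1]>20)).astype(np.uint8)
g[:, :180]=0;g[:,400:]=0;g[260:]=0
c=max(cv2.findContours(cv2.morphologyEx(g,cv2.MORPH_OPEN,np.ones((5,5))),cv2.RETR_EXTERNAL,cv2.CHAIN_APPROX_NONE)[0],key=cv2.contourArea)
b=cv2.boxPoints(cv2.minAreaRect(c));print('chest px',b);w=ray(cal,b,105);print(w, [np.linalg.norm(w[i]-w[i-1]) for i in range(4)])
y=((hsv[...,0]>22)&(hsv[...,0]<35)&(hsv[...,1]>150)&(hsv[...,2]>150)).astype(np.uint8);y[:150]=0;y[190:]=0
p=np.argwhere(y[:,270:320]);p=p.mean(0)[::-1]+[270,0];print('stub',p,ray(cal,p,108))
for n,lo,hi in(('red',0,6),('blue',100,125)):
    k=((hsv[...,0]>=lo)&(hsv[...,0]<=hi)&(hsv[...,1]>190)&(hsv[...,2]>90)).astype(np.uint8);k[260:]=0;k[:, :200]=0;k[:,400:]=0
    b=cv2.boxPoints(cv2.minAreaRect(np.argwhere(k)[:,::-1].astype(np.float32)));print(n,b,ray(cal,b,100))
cv2.imwrite('pics/c1.png',cv2.resize(im[160:390,200:520],None,fx=2.5,fy=2.5,interpolation=cv2.INTER_CUBIC))
E
```

```text
white [486.06 360.93] [15.6  55.42] [ 291.04 -371.61   17.  ] 472.0128138382576 -28.999973578764063 122.86330145386462
white [300.43 332.09] [14.78 54.99] [349.36  41.26  17.  ] 351.78609391384254 -53.68976192749482 122.87004218132833
white [133. 287.] [26. 26.] [446.2  423.94  17.  ] 615.4805788912646 -89.46569654699755 59.666761965245534
white [416.79 298.77] [15.16 54.92] [ 426.35 -219.79   17.  ] 479.6734301547732 -11.264651064106697 123.18465320160543
white [478.63 288.97] [55.52 15.18] [ 449.66 -358.73   17.  ] 575.220139899019 -169.3691519328509 123.46798817622945
white [257.52 241.4 ] [25.02 46.09] [552.67 142.29  17.  ] 570.6904380733725 -86.80510241950988 105.88813474709633
white [337.45 203.41] [24.97 46.31] [641.92 -40.07  17.  ] 643.1705973805641 -86.77883635396027 106.78880626267045
white [261.88 205.09] [34.05 61.2 ] [636.81 134.06  17.  ] 650.770405328558 -87.1990886336694 141.7616061676033
white [295.8 162.5] [ 79.77 174.06] [738.17  56.88  17.  ] 740.3559258707389 -73.27603628246001 407.8594696047719
white [ 17.48 180.  ] [  9.9  174.11] [695.53 707.15  17.  ] 991.8782381787709 3.5241142126987377 413.95365823986117
white [ 40.5 188. ] [208.  13.] [678.53 651.8   17.  ] 940.874109135931 -176.27542877119348 492.5373738145571Traceback (most recent call last):
  File "<stdin>", line 14, in <module>
ValueError: max() iterable argument is empty
```

```bash
python3 - <<'E'
from h import *
im=cv2.imread('pics/top0.png');cal=eyes.calibration('top')
hsv=cv2.cvtColor(im,cv2.COLOR_BGR2HSV)
for n,lo,hi in(('red',0,6),('blue',100,125)):
    k=((hsv[...,0]>=lo)&(hsv[...,0]<=hi)&(hsv[...,1]>190)&(hsv[...,2]>90)).astype(np.uint8);k[260:]=0;k[:, :200]=0;k[:,400:]=0
    b=cv2.boxPoints(cv2.minAreaRect(np.argwhere(k)[:,::-1].astype(np.float32)));print(n,b.tolist(),ray(cal,b,100))
m=((hsv[...,1]<70)&(hsv[...,2]>110)).astype(np.uint8)
for n,(x,y) in(('redh',(257,241)),('blueh',(337,203))):
  for c in cv2.findContours(m,cv2.RETR_EXTERNAL,cv2.CHAIN_APPROX_NONE)[0]:
    r=cv2.minAreaRect(c)
    if abs(r[0][0]-x)<4 and abs(r[0][1]-y)<4: b=cv2.boxPoints(r);print(n,b.tolist());print(ray(cal,b,86))
y=((hsv[...,0]>22)&(hsv[...,0]<35)&(hsv[...,1]>150)&(hsv[...,2]>120)).astype(np.uint8)
p=np.argwhere(y[150:190,270:320]).mean(0)[::-1]+[270,150];print('stub',p,ray(cal,p,108))
for q in [(211,190),(379,184),(210,73),(372,66)]: print(q,ray(cal,q,105))
cv2.imwrite('pics/c1.png',cv2.resize(im[160:390,200:520],None,fx=2.5,fy=2.5,interpolation=cv2.INTER_CUBIC))
E
```

```text
red [[215.7954864501953, 225.06260681152344], [295.8910217285156, 220.9018096923828], [296.37213134765625, 230.1625213623047], [216.27658081054688, 234.3233184814453]] [[579.79 219.92 100.  ]
 [589.99  50.07 100.  ]
 [570.28  48.78 100.  ]
 [560.07 218.3  100.  ]]
blue [[0.0, 0.0], [0.0, 0.0], [0.0, 0.0], [0.0, 0.0]] [[1083.31  720.01  100.  ]
 [1083.31  720.01  100.  ]
 [1083.31  720.01  100.  ]
 [1083.31  720.01  100.  ]]
redh [[233.9049835205078, 230.00454711914062], [279.94342041015625, 227.81222534179688], [281.13348388671875, 252.80316162109375], [235.09503173828125, 254.9954833984375]]
[[571.05 183.83  86.  ]
 [576.57  84.94  86.  ]
 [522.93  81.48  86.  ]
 [517.38 179.87  86.  ]]
blueh [[313.7103576660156, 192.06289672851562], [359.9661560058594, 189.8065185546875], [361.1827697753906, 214.74716186523438], [314.9269714355469, 217.0035400390625]]
[[654.8   13.27  86.  ]
 [660.41 -86.46  86.  ]
 [606.16 -89.11  86.  ]
 [600.52  10.11  86.  ]]
stub [295.5 168.7] [[700.62  51.96 108.  ]]
(211, 190) [[654.14 231.25 105.  ]]
(379, 184) [[ 669.43 -125.23  105.  ]]
(210, 73) [[912.56 241.49 105.  ]]
(372, 66) [[ 929.41 -110.9   105.  ]]
```

View pics/c1.png

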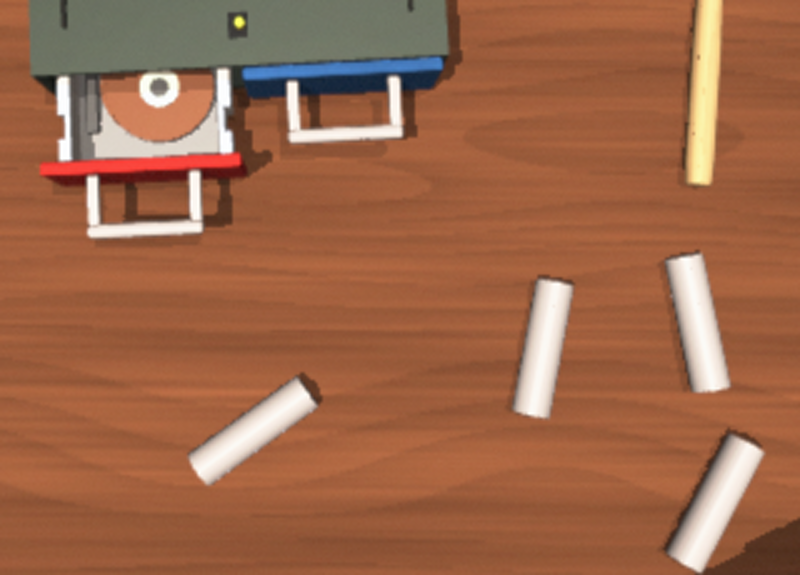

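Top crop: red handle at (145,230), blue handle at (347,133), pipe C at (697,322); these are crop pixels. Candidates by distance from the base are A (302,332) 352 mm, D (486,361) 472 mm, B (417,299) 480 mm and C (479,289) 575 mm, so it's C. The crop shows a plain pipe there.

```bash
cat >> h.py <<'E'
def inc(*wps,s=None):
    "wps: x,y,z,yaw_deg (tool down) -> increments from current pose"
    s=s or ctrl.read_state();T=toolT(s)
    print('t',round(s['clock'],2),'pos',s['eef_pos'],'yaw',np.degrees(s['tool_rot']),'F',s['force'],'w',round(s['width'],1))
    for x,y,z,a in wps:
        Rg=R.from_euler('xyz',[np.pi,0,np.radians(a)]).as_matrix()
        print(np.r_[T[:3,:3].T@(np.array([x,y,z])-T[:3,3])/10,R.from_matrix(T[:3,:3].T@Rg).as_rotvec(degrees=True)])
E
python3 -c "
from h import *
inc((480,-200,230,55),(484,129,200,92.8),(484,129,62,92.8))"
```

```text
t 0.1 pos [ 200.45 -617.71  230.48] yaw [-179.9     0.     17.98] F [-0.38 -0.12 -0.09] w 85.4
[ 39.48 -31.1    0.1   -0.1   -0.03 -37.02]
[ 50.02 -62.27   3.16  -0.09  -0.06 -74.82]
[ 50.02 -62.24  16.96  -0.09  -0.06 -74.82]
```

>>> move_arm([
  [8,-6,0,0,0,-8],
  [16,-12,0,0,0,-16],
  [24,-18,0,0,0,-23],
  [32,-25,0,0,0,-30],
  [39.5,-31,0,0,0,-37],
  [41.6,-37.2,0.6,0,0,-45],
  [43.7,-43.4,1.2,0,0,-52],
  [45.8,-49.6,1.8,0,0,-60],
  [47.9,-56,2.4,0,0,-67],
  [50,-62.2,3.2,0,0,-74.8],
  [50,-62.2,3.2,0,0,-74.8],
  [50,-62.2,3.2,0,0,-74.8],
  [50,-62.2,3.2,0,0,-74.8],
  [50,-62.2,3.2,0,0,-74.8],
  [50,-62.2,3.2,0,0,-74.8],
], grip=-1)

```text
clock: 1.6
eef_pos: [471.7, 69.7, 203.2]
tool_rot: [-3.141, 0.0, 1.619]
force: [1.9, -0.7, 0.5]
width: -0.0
```

```bash
python3 - <<'E'
from h import *
inc((484,129,62,92.8))
s,im,cal=snap('wrist','w1.png');T=toolT(s);print(s['qpos'],s['qd'])
print('expected red bar end px',proj(cal,[[523,181,86],[529,81,86],[526,131,86]],T))
print('pipes etc; force',s['force'])
E
```

```text
t 1.6 pos [471.69  69.72 203.17] yaw [-179.99    0.02   92.76] F [ 1.9  -0.75  0.49] w -0.0
[ 5.87  1.52 14.11 -0.01  0.02 -0.04]
[ 0.06  0.44 -0.37  2.01  0.24  0.73 -0.41] [-1.05  0.25  0.03 -0.34  0.09  0.1  -1.03]
expected red bar end px [[406.18  66.44]
 [397.73 216.23]
 [401.7  145.92]]
pipes etc; force [ 1.9  -0.75  0.49]
```

View pics/w1.png

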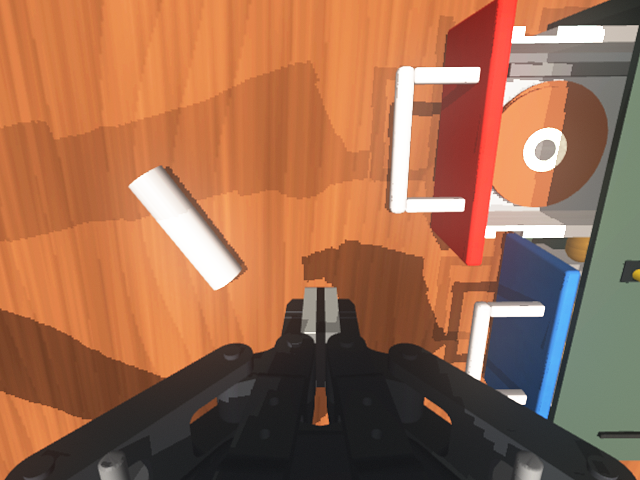

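Wrist view: the red bar runs from (405,70) to (397,210), within a few pixels of the prediction, and the blue bar is at (478,340). The arm hasn't quite reached the approach point.

>>> move_arm([
  [3,0.8,0,0,0,0],
  [5.8,1.5,3,0,0,0],
  [5.8,1.5,7,0,0,0],
  [5.8,1.5,11,0,0,0],
  [5.8,1.5,14.1,0,0,0],
  [5.8,1.5,14.1,0,0,0],
  [5.8,1.5,14.1,0,0,0],
], grip=-1)

```text
clock: 2.35
eef_pos: [483.8, 126.5, 62.5]
tool_rot: [-3.141, 0.0, 1.619]
force: [0.5, 0.1, -0.1]
width: -0.2
```

```bash
python3 -c "
from h import *
inc((484,129,62,92.8),(574,133.4,62,92.8))"
```

```text
t 2.35 pos [483.77 126.51  62.52] yaw [-179.94    0.01   92.78] F [ 0.55  0.09 -0.09] w -0.2
[ 0.25  0.04  0.05 -0.06  0.01 -0.02]
[ 0.25  9.05  0.04 -0.06  0.01 -0.02]
```

>>> move_arm([
  [0.2,0.4,0,0,0,0],
  [0.2,0.8,0,0,0,0],
  [0.2,1.2,0,0,0,0],
  [0.2,1.5,0,0,0,0],
  [0.2,1.8,0,0,0,0],
  [0.2,2.1,0,0,0,0],
  [0.2,2.5,0,0,0,0],
  [0.2,2.9,0,0,0,0],
  [0.2,3.3,0,0,0,0],
  [0.2,3.7,0,0,0,0],
  [0.2,4.1,0,0,0,0],
  [0.2,4.5,0,0,0,0],
  [0.2,4.9,0,0,0,0],
  [0.2,5.3,0,0,0,0],
  [0.2,5.7,0,0,0,0],
  [0.2,6.1,0,0,0,0],
  [0.2,6.5,0,0,0,0],
  [0.2,6.9,0,0,0,0],
  [0.2,7.2,0,0,0,0],
  [0.2,7.4,0,0,0,0],
])

```text
clock: 4.35
eef_pos: [558.2, 132.3, 62.4]
tool_rot: [3.141, -0.0, 1.619]
force: [-1.6, 0.7, -1.3]
width: -0.1
```

```bash
python3 - <<'E'
from h import *
inc((574,133.4,62,92.8))
s,im,cal=snap('top')
hsv=cv2.cvtColor(im,cv2.COLOR_BGR2HSV)
k=((hsv[...,0]<=6)&(hsv[...,1]>190)&(hsv[...,2]>90)).astype(np.uint8);k[260:]=0;k[:, :200]=0;k[:,400:]=0
for u in (222,226,285,290):
    r=np.flatnonzero(k[:,u]);print(u,r.min() if len(r) else None,r.max() if len(r) else None, ray(cal,(u,r.min()),100) if len(r) else '')
cv2.imwrite('pics/c2.png',cv2.resize(im[140:270,190:410],None,fx=3,fy=3))
E
```

```text
t 4.35 pos [558.19 132.26  62.45] yaw [179.98  -0.01  92.78] F [-1.62  0.7  -1.34] w -0.1
[ 0.04  1.58  0.05  0.02 -0.01 -0.02]
222 None None 
226 None None 
285 199 202 [[636.76  73.9  100.  ]]
290 198 202 [[638.99  63.29 100.  ]]
```

View pics/c2.png

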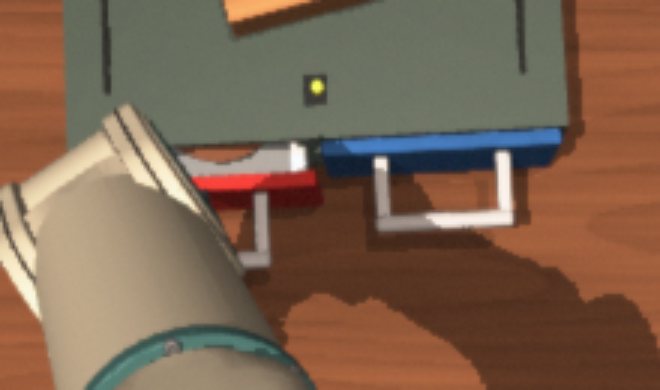

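Red is moving, with about 24 mm left to go. I'll continue slowly.

>>> move_arm([
  [0,0.25,0,0,0,0],
  [0,0.5,0,0,0,0],
  [0,0.75,0,0,0,0],
  [0,1.0,0,0,0,0],
  [0,1.2,0,0,0,0],
  [0,1.4,0,0,0,0],
  [0,1.55,0,0,0,0],
  [0,1.7,0,0,0,0],
  [0,1.8,0,0,0,0],
  [0,1.9,0,0,0,0],
  [0,1.95,0,0,0,0],
  [0,2.0,0,0,0,0],
])

```text
clock: 5.6
eef_pos: [577.8, 133.2, 62.5]
tool_rot: [3.142, -0.0, 1.619]
force: [-2.7, 0.4, 0.2]
width: -0.0
```

>>> move_arm([
  [0,0.05,0,0,0,0],
  [0,0.1,0,0,0,0],
  [0,0.15,0,0,0,0],
  [0,0.2,0,0,0,0],
  [0,0.25,0,0,0,0],
  [0,0.3,0,0,0,0],
])

```text
clock: 6.2
eef_pos: [579.5, 133.3, 62.4]
tool_rot: [-3.139, 0.0, 1.619]
force: [-5.9, 1.1, 5.2]
width: 0.3
```

>>> move_arm([
  [0,0.05,0,0,0,0],
  [0,0.1,0,0,0,0],
  [0,0.1,0,0,0,0],
])

```text
clock: 6.5
eef_pos: [579.6, 133.2, 62.4]
tool_rot: [-3.138, 0.001, 1.62]
force: [-7.9, 0.6, 6.6]
width: -0.2
```

>>> move_arm([
  [0,0.05,0,0,0,0],
  [0,0.1,0,0,0,0],
  [0,0.1,0,0,0,0],
])

```text
clock: 6.8
eef_pos: [579.6, 133.2, 62.4]
tool_rot: [-3.136, 0.001, 1.62]
force: [-9.2, 0.4, 7.9]
width: -0.4
```

Home and firm: the force rises with no further travel. I'll back off, rise, and go above the blue handle.

>>> move_arm([
  [0,-1,0,0,0,0],
  [0,-2.5,0,0,0,0],
  [0,-3,-4,0,0,0],
  [0,-3,-8,0,0,0],
  [0,-3,-10,0,0,0],
  [0,-3,-10,0,0,0],
], grip=0)

```text
clock: 7.4
eef_pos: [556.1, 132.2, 165.9]
tool_rot: [3.133, -0.001, 1.618]
force: [0.2, 0.8, -0.5]
width: 42.8
```

```bash
python3 -c "
from h import *
inc((608.3,-39.3,160,92.8),(608.3,-39.3,62,92.8))"
```

```text
t 7.4 pos [556.09 132.17 165.91] yaw [179.5   -0.07  92.72] F [ 0.16  0.78 -0.52] w 42.8
[-17.38   4.4    0.61   0.5   -0.07  -0.09]
[-17.39   4.31  10.41   0.5   -0.07  -0.09]
```

>>> move_arm([
  [-4,1,0.6,0,0,0],
  [-8,2,0.6,0,0,0],
  [-12,3,0.6,0,0,0],
  [-16,4,0.6,0,0,0],
  [-17.4,4.4,0.6,0,0,0],
  [-17.4,4.4,0.6,0,0,0],
  [-17.4,4.4,0.6,0,0,0],
  [-17.4,4.4,0.6,0,0,0],
])

```text
clock: 8.2
eef_pos: [604.7, -36.9, 156.3]
tool_rot: [-3.141, -0.002, 1.623]
force: [-0.3, -0.3, 0.2]
width: 42.9
```

```bash
python3 - <<'E'
from h import *
inc((608.3,-39.3,160,92.8),(608.3,-39.3,62,92.8))
s,im,cal=snap('wrist');T=toolT(s)
print(proj(cal,[[608.3,-39.3,86],[606,10.6,86],[610.5,-89.2,86]],T))
s2,t,c2=snap('top')
cv2.imwrite('pics/c3.png',np.hstack([cv2.resize(im,(400,300)),cv2.resize(t[140:260,190:350],(400,300))]))
E
```

```text
t 8.2 pos [604.74 -36.94 156.29] yaw [-179.99   -0.09   92.97] F [-0.32 -0.27  0.18] w 42.9
[-0.25  0.34 -0.37 -0.01 -0.09  0.17]
[-0.27  0.35  9.43 -0.01 -0.09  0.17]
[[323.88 253.57]
 [324.73 172.51]
 [322.98 324.37]]
```

View pics/c3.png

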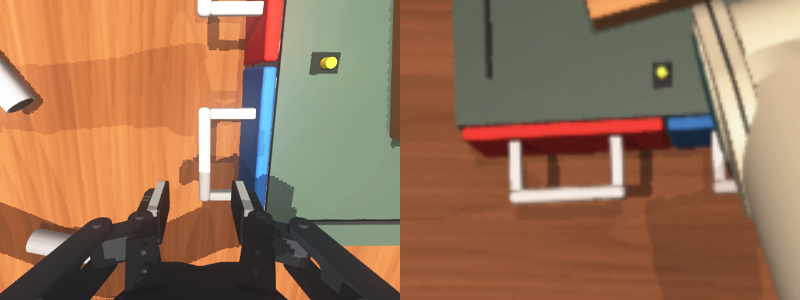

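Left (wrist): the blue bar is at half-scale (205,112–192), between the open fingers. Right (top): the red front is flush with the chest at (560,133). I'll descend and grip.

>>> move_arm([
  [-0.2,0.5,0,0,0,0],
  [-0.2,0.5,2,0,0,0],
  [-0.2,0.5,4.5,0,0,0],
  [-0.2,0.5,7,0,0,0],
  [-0.2,0.5,9,0,0,0],
  [-0.2,0.5,9.4,0,0,0],
  [-0.2,0.5,9.4,0,0,0],
])

```text
clock: 9.0
eef_pos: [610.2, -41.1, 62.1]
tool_rot: [-3.141, -0.0, 1.62]
force: [0.4, -0.3, 0.1]
width: 42.5
```

>>> move_arm([
  [0,0,0,0,0,0],
  [0,0,0,0,0,0],
  [0,0,0,0,0,0],
  [0,0,0,0,0,0],
  [0,0,0,0,0,0],
], grip=-1)

```text
clock: 9.5
eef_pos: [609.3, -41.5, 63.7]
tool_rot: [-3.14, 0.001, 1.62]
force: [-4.1, 0.5, 5.6]
width: 10.9
```

>>> move_arm([
  [0,-0.2,0,0,0,0],
  [0,-0.4,0,0,0,0],
  [0,-0.6,0,0,0,0],
  [0,-0.8,0,0,0,0],
  [0,-1.0,0,0,0,0],
  [0,-1.2,0,0,0,0],
  [0,-1.5,0,0,0,0],
])

```text
clock: 10.2
eef_pos: [597.3, -42.2, 63.7]
tool_rot: [3.137, 0.0, 1.619]
force: [1.8, -0.1, 7.0]
width: 10.9
```

>>> move_arm([
  [0,-0.5,0,0,0,0],
  [0,-1.2,0,0,0,0],
  [0,-2,0,0,0,0],
  [0,-2.8,0,0,0,0],
  [0,-3.6,0,0,0,0],
  [0,-4.4,0,0,0,0],
  [0,-5.2,0,0,0,0],
  [0,-6,0,0,0,0],
  [0,-6.8,0,0,0,0],
  [0,-7.6,0,0,0,0],
  [0,-8.4,0,0,0,0],
  [0,-9.2,0,0,0,0],
  [0,-10,0,0,0,0],
  [0,-10.8,0,0,0,0],
  [0,-11.6,0,0,0,0],
  [0,-12.4,0,0,0,0],
  [0,-13,0,0,0,0],
  [0,-13.5,0,0,0,0],
  [0,-13.9,0,0,0,0],
  [0,-14.1,0,0,0,0],
])

```text
clock: 12.2
eef_pos: [456.0, -50.3, 63.7]
tool_rot: [3.138, 0.002, 1.619]
force: [2.8, -2.7, 9.8]
width: 10.8
```

>>> move_arm([
  [0,0,0,0,0,0],
  [0,0,0,0,0,0],
  [0,0,0,0,0,0],
  [0,0,0,0,0,0],
], grip=0)

```text
clock: 12.6
eef_pos: [454.1, -48.9, 62.2]
tool_rot: [-3.141, -0.0, 1.619]
force: [-0.3, -0.2, -0.8]
width: 42.6
```

>>> move_arm([
  [0,0,-2,0,0,0],
  [0,0,-5,0,0,0],
  [0,0,-9,0,0,0],
  [0,0,-12,0,0,0],
  [0,0,-14,0,0,0],
  [0,0,-14,0,0,0],
])

```text
clock: 13.2
eef_pos: [456.1, -49.0, 204.7]
tool_rot: [3.136, 0.001, 1.619]
force: [0.1, 0.7, -0.5]
width: 42.7
```

```bash
python3 -c "
from h import *
inc((430,-200,200,50),(430,-330,200,10.6),(449.7,-358.7,120,10.6))"
```

```text
t 13.2 pos [456.07 -49.05 204.73] yaw [179.7    0.04  92.76] F [ 0.11  0.71 -0.53] w 42.7
[-14.95  -3.33   0.47   0.3   -0.07  42.76]
[-27.94  -3.96   0.47   0.28  -0.18  82.16]
[-30.89  -2.17   8.49   0.28  -0.18  82.16]
```

>>> move_arm([
  [-3,-0.7,0,0,0,8],
  [-6,-1.4,0,0,0,16],
  [-9,-2,0,0,0,24],
  [-12,-2.7,0,0,0,32],
  [-15,-3.3,0,0,0,40],
  [-18,-3.5,0,0,0,48],
  [-21,-3.7,0,0,0,56],
  [-24,-3.8,0,0,0,64],
  [-27,-4,1,0,0,72],
  [-29,-3.5,4,0,0,80],
  [-30.9,-2.2,7,0,0,82.2],
  [-30.9,-2.2,8.5,0,0,82.2],
  [-30.9,-2.2,8.5,0,0,82.2],
  [-30.9,-2.2,8.5,0,0,82.2],
  [-30.9,-2.2,8.5,0,0,82.2],
  [-30.9,-2.2,8.5,0,0,82.2],
  [-30.9,-2.2,8.5,0,0,82.2],
  [-30.9,-2.2,8.5,0,0,82.2],
], grip=1)

```text
clock: 15.0
eef_pos: [447.6, -358.8, 118.1]
tool_rot: [3.141, -0.001, 0.185]
force: [-0.8, -0.2, -0.6]
width: 85.4
```

```bash
python3 - <<'E'
from h import *
inc((449.7,-358.7,120,10.6))
s,im,cal=snap('wrist','w4.png');T=toolT(s);print(s['qd'])
hsv=cv2.cvtColor(im,cv2.COLOR_BGR2HSV)
m=((hsv[...,1]<60)&(hsv[...,2]>130)).astype(np.uint8)
for c in cv2.findContours(m,cv2.RETR_EXTERNAL,cv2.CHAIN_APPROX_NONE)[0]:
    if cv2.contourArea(c)>800:
        r=cv2.minAreaRect(c);b=cv2.boxPoints(r);w=ray(cal,b,17);e=max([w[1]-w[0],w[2]-w[1]],key=np.linalg.norm)
        print(np.array(r[0]),np.array(r[1]),w.mean(0),np.degrees(np.arctan2(e[1],e[0])),np.linalg.norm(e)) if 0 else None
        w=ray(cal,b,17,T);e=max([w[1]-w[0],w[2]-w[1]],key=np.linalg.norm)
        print(np.array(r[0]),np.array(r[1]),w.mean(0),np.degrees(np.arctan2(e[1],e[0])),np.linalg.norm(e))
s,t,cal=snap('top')
hsv=cv2.cvtColor(t,cv2.COLOR_BGR2HSV)
# blue drawer state
cv2.imwrite('pics/c4.png',np.hstack([cv2.resize(im,(400,300)),cv2.resize(t[120:300,190:430],(400,300))]))
cv2.imwrite('pics/top4.png',t)
E
```

```text
t 15.0 pos [ 447.64 -358.85  118.12] yaw [179.95  -0.05  10.58] F [-0.78 -0.22 -0.58] w 85.4
[ 0.21  0.02 -0.19  0.05 -0.05 -0.02]
[-0.  0.  0.  0. -0. -0.  0.]Traceback (most recent call last):
  File "<stdin>", line 8, in <module>
  File "h.py", line 8, in ray
    P=cal['pose'] if T is None else T@cal['tool_from_camera']
      ~~~^^^^^^^^
KeyError: 'pose'
```

```bash
python3 - <<'E'
from h import *
im=cv2.imread('pics/w4.png');s=ctrl.read_state();cal=eyes.calibration('wrist');T=toolT(s)
hsv=cv2.cvtColor(im,cv2.COLOR_BGR2HSV)
m=((hsv[...,1]<60)&(hsv[...,2]>130)).astype(np.uint8)
for c in cv2.findContours(m,cv2.RETR_EXTERNAL,cv2.CHAIN_APPROX_NONE)[0]:
    if cv2.contourArea(c)>800:
        r=cv2.minAreaRect(c);b=cv2.boxPoints(r)
        w=ray(cal,b,17,T);e=max([w[1]-w[0],w[2]-w[1]],key=np.linalg.norm)
        print(np.array(r[0]),np.array(r[1]),w.mean(0),np.degrees(np.arctan2(e[1],e[0])),np.linalg.norm(e))
s,t,cal=snap('top')
cv2.imwrite('pics/c4.png',np.hstack([cv2.resize(im,(400,300)),cv2.resize(t[120:300,190:430],(400,300))]))
cv2.imwrite('pics/top4.png',t)
E
```

```text
[318.82 397.89] [43.64 93.29] [ 309.76 -383.43   17.  ] -27.64585233962098 84.07604640858723
[320. 232.] [176.  52.] [ 445.6  -359.63   17.  ] -168.121008260034 128.98796044496325
[114.42 230.37] [ 59.16 175.67] [ 420.44 -217.52   17.  ] -13.379689445817036 134.20042557810385
[372.3   14.88] [31.43 38.91] [ 586.49 -364.2    17.  ] -4.611829789778614 19.890681452522973
```

View pics/c4.png

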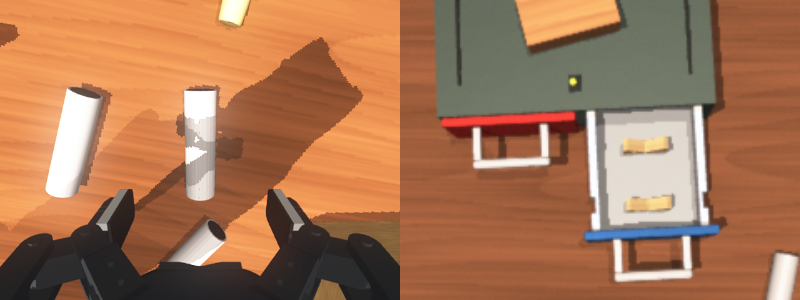

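Wrist crop: pipe C stands centred between the fingers at (200,145). Top crop: blue drawer open, with both vees visible at (645,145) and (650,204), and red shut. I'll descend and grasp.

>>> move_arm([
  [0,0,2,0,0,0],
  [0,0,5,0,0,0],
  [0,0,8,0,0,0],
  [0,0,10,0,0,0],
  [0,0,11,0,0,0],
  [0,0,11.4,0,0,0],
  [0,0,11.4,0,0,0],
  [0,0,11.4,0,0,0],
])

```text
clock: 15.9
eef_pos: [448.0, -359.3, 4.4]
tool_rot: [3.14, -0.001, 0.185]
force: [-1.0, -0.6, -0.5]
width: 85.6
```

>>> move_arm([
  [0,0,0,0,0,0],
  [0,0,0,0,0,0],
  [0,0,0,0,0,0],
  [0,0,0,0,0,0],
  [0,0,0,0,0,0],
  [0,0,0,0,0,0],
], grip=-1)

```text
clock: 16.5
eef_pos: [447.7, -359.0, 4.1]
tool_rot: [3.141, -0.001, 0.185]
force: [-0.8, 0.0, 6.3]
width: 32.1
```

>>> move_arm([
  [0,0,-1,0,0,0],
  [0,0,-3,0,0,0],
  [0,0,-6,0,0,0],
  [0,0,-10,0,0,0],
  [0,0,-14,0,0,0],
  [0,0,-18,0,0,0],
  [0,0,-18,0,0,0],
  [0,0,-18,0,0,0],
])

```text
clock: 17.3
eef_pos: [447.4, -358.7, 184.3]
tool_rot: [3.141, -0.001, 0.185]
force: [0.0, 0.3, -2.7]
width: 31.8
```

```bash
python3 - <<'E'
from h import *
inc((590,-48,185,2.8))
s,im,cal=snap('wrist','w5.png')
# vees from top4 (drawer unobstructed): wood colour in grey drawer
t=cv2.imread('pics/top4.png');c=eyes.calibration('top');hsv=cv2.cvtColor(t,cv2.COLOR_BGR2HSV)
k=((hsv[...,0]>10)&(hsv[...,0]<30)&(hsv[...,1]>70)&(hsv[...,2]>120)).astype(np.uint8)
roi=np.zeros_like(k);roi[190:252,312:345+30]=1
k&=roi
vs=[]
for cc in cv2.findContours(k,cv2.RETR_EXTERNAL,cv2.CHAIN_APPROX_NONE)[0]:
    if cv2.contourArea(cc)>20:
        r=cv2.minAreaRect(cc);print('vee',np.array(r[0]),np.array(r[1]),ray(c,r[0],53), ray(c,cv2.boxPoints(r),53)[:,:2].tolist())
m=((hsv[...,1]<70)&(hsv[...,2]>110)).astype(np.uint8)
k=((hsv[...,0]>=100)&(hsv[...,0]<=125)&(hsv[...,1]>120)&(hsv[...,2]>60)).astype(np.uint8);k[:150]=0;k[300:]=0;k[:,:280]=0;k[:,420:]=0
b=cv2.boxPoints(cv2.minAreaRect(np.argwhere(k)[:,::-1].astype(np.float32)));print('blue',b.tolist(),ray(c,b,100))
# handle: outer row edge
for u in (322,330,340,350):
    r=np.flatnonzero(m[255:320,u]);print(u,r+255, ray(c,(u,r.max()+255.5),86))
E
```

```text
t 17.3 pos [ 447.4  -358.7   184.26] yaw [179.95  -0.05  10.58] F [ 0.03  0.33 -2.66] w 31.8
[ 19.72 -27.92  -0.08   0.05  -0.06   7.78]
vee [338.71 242.08] [ 8.17 27.15] [[549.62 -42.27  53.  ]] [[555.9931535881386, -11.657226959373302], [561.2844303587278, -71.34798592690092], [543.2654300400443, -72.82419964368059], [537.9762568172262, -13.234774472094422]]
vee [337.01 206.81] [ 8.75 26.4 ] [[628.22 -38.12  53.  ]] [[636.4190501180483, -8.303316781926378], [639.6617871855846, -66.89671781577592], [620.0423420658566, -67.87234426692972], [616.7947406676051, -9.385886846136918]]
blue [[300.78057861328125, 258.6109924316406], [380.88037109375, 254.60597229003906], [381.172119140625, 260.4413757324219], [301.07232666015625, 264.4464111328125]] [[ 510.26   38.7   100.  ]
 [ 520.14 -129.27  100.  ]
 [ 507.92 -129.84  100.  ]
 [ 498.02   37.93  100.  ]]
322 [255 256 257 264 265 266 267 268 269 270 271 272 273 274 275 276 277 278
 279 280 281 282 283 284 285 286 287 288 315 316 317 318 319] [[383.28  -6.91  86.  ]]
330 [255 256 283 284 285 286 287 288] [[448.23 -23.29  86.  ]]
340 [255 256 282 283 284 285 286 287] [[450.54 -44.42  86.  ]]
350 [255 282 283 284 285 286 287] [[450.75 -65.55  86.  ]]
```

View pics/w5.png

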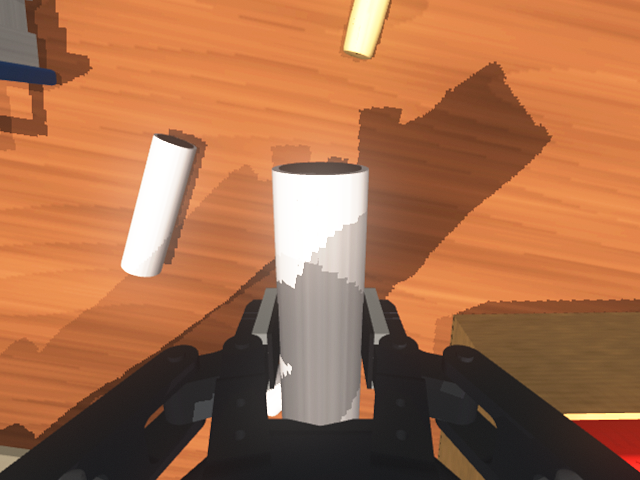

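The pipe is held between the pads, with its far rim at about (320,174). I'll work out the centre offset along the tool.

```bash
python3 - <<'E'
from h import *
cal=eyes.calibration('wrist')
im=cv2.imread('pics/w5.png');g=cv2.cvtColor(im,cv2.COLOR_BGR2GRAY);print(g[155:185:2,320])
I=np.eye(4)
for v in (163,172,174):print(v,ray(cal,(320,v),-29.9,I),ray(cal,(320,v),4.1,I))
E
```

```text
[171 172 174 150  81  84  88  89  89  95 255 255 255 255 255]
163 [[ 66.33   0.42 -29.9 ]] [[62.14  0.39  4.1 ]]
172 [[ 63.63   0.42 -29.9 ]] [[58.62  0.39  4.1 ]]
174 [[ 63.02   0.42 -29.9 ]] [[57.82  0.39  4.1 ]]
```

Pipe centre sits 3 mm ahead of the TCP, with no tilt. I'll carry it over the vees.

```bash
python3 -c "
from h import *
inc((586.5,-40.9,184,2.9),(586.5,-40.9,120,2.9))"
```

```text
t 17.35 pos [ 446.55 -358.12  182.88] yaw [-179.93    0.07   10.58] F [ 0.14 -0.19 -3.66] w 32.1
[ 19.58 -28.61  -0.1   -0.07   0.07   7.68]
[ 19.59 -28.6    6.3   -0.07   0.07   7.68]
```

>>> move_arm([
  [1,-1.5,0,0,0,0.5],
  [3,-4,0,0,0,1.5],
  [5,-7.5,0,0,0,2.5],
  [8,-11,0,0,0,3.5],
  [10.5,-15,0,0,0,4.5],
  [13,-18.5,0,0,0,5.5],
  [15,-22,0,0,0,6],
  [17,-25,0,0,0,6.7],
  [18.7,-27.2,0,0,0,7.3],
  [19.4,-28.3,0,0,0,7.7],
  [19.6,-28.6,0,0,0,7.7],
  [19.6,-28.6,0,0,0,7.7],
  [19.6,-28.6,0,0,0,7.7],
  [19.6,-28.6,0,0,0,7.7],
])

```text
clock: 18.75
eef_pos: [586.9, -43.8, 183.4]
tool_rot: [3.141, 0.001, 0.047]
force: [0.2, -0.2, -2.2]
width: 32.3
```

```bash
python3 - <<'E'
from h import *
inc((586.5,-40.9,120,2.9),(586.5,-40.9,60,2.9),(586.5,-40.9,40,2.9))
s,im,cal=snap('wrist','w6.png');T=toolT(s);print('far vee px pred',proj(cal,[[628.2,-38.1,53],[549.6,-42.3,53],[666,-36,105]],T))
E
```

```text
t 18.75 pos [586.88 -43.78 183.38] yaw [179.95   0.04   2.71] F [ 0.23 -0.25 -2.21] w 32.3
[-0.02 -0.3   6.34  0.05  0.04 -0.19]
[-0.02 -0.3  12.34  0.05  0.04 -0.19]
[-0.01 -0.3  14.34  0.05  0.04 -0.19]
far vee px pred [[314.64 169.83]
 [315.59 268.22]
 [312.57 116.23]]
```

View pics/w6.png

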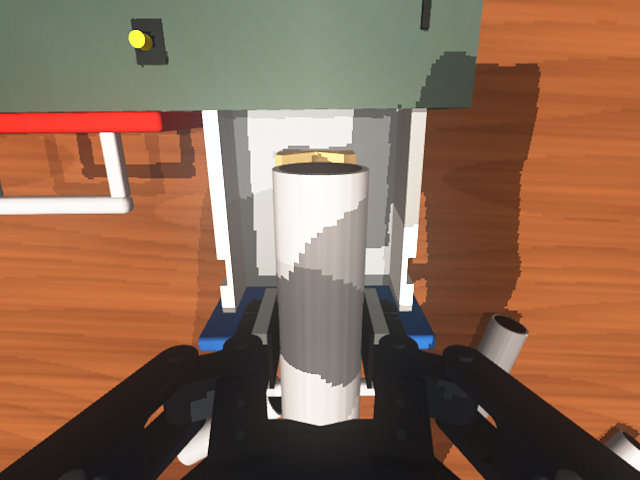

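Wrist view: the far vee is centred at (315,158), matching the prediction, and the drawer walls are symmetric about it. A 3 mm shift, then lower.

>>> move_arm([
  [0,-0.3,1,0,0,0],
  [0,-0.3,3,0,0,0],
  [0,-0.3,5,0,0,0],
  [0,-0.3,7,0,0,0],
  [0,-0.3,9,0,0,0],
  [0,-0.3,10.5,0,0,0],
  [0,-0.3,11.5,0,0,0],
  [0,-0.3,12.3,0,0,0],
  [0,-0.3,12.7,0,0,0],
  [0,-0.3,13.0,0,0,0],
  [0,-0.3,13.2,0,0,0],
])

```text
clock: 19.9
eef_pos: [587.8, -38.7, 51.7]
tool_rot: [3.142, -0.001, 0.05]
force: [0.1, -0.5, -1.4]
width: 32.6
```

>>> move_arm([
  [0,0,0.15,0,0,0],
  [0,0,0.3,0,0,0],
  [0,0,0.45,0,0,0],
  [0,0,0.6,0,0,0],
  [0,0,0.7,0,0,0],
  [0,0,0.8,0,0,0],
])

```text
clock: 20.5
eef_pos: [587.4, -38.6, 43.4]
tool_rot: [3.142, -0.0, 0.05]
force: [0.3, 0.5, -2.2]
width: 32.0
```

>>> move_arm([
  [0,0.1,0,0,0,0],
  [0,0.2,0,0,0,0],
  [0,0.2,0.1,0,0,0],
  [0,0.2,0.2,0,0,0],
  [0,0.2,0.25,0,0,0],
  [0,0.2,0.3,0,0,0],
])

```text
clock: 21.1
eef_pos: [587.5, -40.5, 40.4]
tool_rot: [-3.142, 0.0, 0.05]
force: [-0.5, -0.1, 1.6]
width: 32.0
```

>>> move_arm([
  [0,0,0.05,0,0,0],
  [0,0,0.1,0,0,0],
  [0,0,0.1,0,0,0],
])

```text
clock: 21.4
eef_pos: [588.0, -40.5, 40.3]
tool_rot: [-3.142, -0.001, 0.051]
force: [-0.7, 0.5, 5.1]
width: 32.0
```

Seated: the arm stopped at the predicted height and the force is rising. Release.

>>> move_arm([
  [0,0,0,0,0,0],
  [0,0,0,0,0,0],
  [0,0,0,0,0,0],
  [0,0,0,0,0,0],
  [0,0,0,0,0,0],
], grip=0.35)

```text
clock: 21.9
eef_pos: [587.5, -40.7, 39.4]
tool_rot: [3.142, 0.0, 0.05]
force: [0.2, 0.5, 0.3]
width: 57.8
```

>>> move_arm([
  [0,0,-0.5,0,0,0],
  [0,0,-1.5,0,0,0],
  [0,0,-3,0,0,0],
  [0,0,-6,0,0,0],
  [0,0,-10,0,0,0],
  [0,0,-14,0,0,0],
  [0,0,-18,0,0,0],
  [0,0,-20,0,0,0],
  [0,0,-20,0,0,0],
])

```text
clock: 22.8
eef_pos: [589.9, -40.8, 244.7]
tool_rot: [3.141, -0.009, 0.05]
force: [0.6, -0.2, -1.2]
width: 58.0
```

>>> move_arm([
  [-2,3,0,0,0,0],
  [-4,7,0,0,0,0],
  [-6,11,0,0,0,0],
  [-8,15,0,0,0,0],
  [-10,20,0,0,0,0],
  [-12,25,0,0,0,0],
  [-12,30,0,0,0,0],
  [-12,30,0,0,0,0],
  [-12,30,0,0,0,0],
])

```text
clock: 23.7
eef_pos: [481.5, -348.2, 239.1]
tool_rot: [3.141, 0.001, 0.046]
force: [0.1, 0.3, -0.1]
width: 57.3
```

```bash
python3 - <<'E'
from h import *
inc()
s,t,c=snap('top','top7.png')
_,sc,_=snap('scene')
cv2.imwrite('pics/c7.png',np.hstack([cv2.resize(t[120:300,190:430],(400,300),interpolation=cv2.INTER_CUBIC),cv2.resize(sc[220:400,200:440],(400,300),interpolation=cv2.INTER_CUBIC)]))
hsv=cv2.cvtColor(t,cv2.COLOR_BGR2HSV)
k=((hsv[...,0]>=100)&(hsv[...,0]<=125)&(hsv[...,1]>120)&(hsv[...,2]>60)).astype(np.uint8);k[:150]=0;k[300:]=0;k[:,:280]=0;k[:,420:]=0
b=cv2.boxPoints(cv2.minAreaRect(np.argwhere(k)[:,::-1].astype(np.float32)));print('blue',ray(c,b,100))
k=((hsv[...,0]<=6)&(hsv[...,1]>190)&(hsv[...,2]>90)).astype(np.uint8);k[260:]=0;k[:, :200]=0;k[:,400:]=0
b=cv2.boxPoints(cv2.minAreaRect(np.argwhere(k)[:,::-1].astype(np.float32)));print('red',ray(c,b,100))
E
```

```text
t 23.7 pos [ 481.46 -348.22  239.07] yaw [179.99   0.05   2.64] F [ 0.08  0.28 -0.07] w 57.3
blue [[ 510.99   38.74  100.  ]
 [ 520.88 -129.34  100.  ]
 [ 508.13 -129.93  100.  ]
 [ 498.23   37.94  100.  ]]
red [[653.72 224.19 100.  ]
 [662.98  53.38 100.  ]
 [636.95  51.82 100.  ]
 [627.67 222.19 100.  ]]
```

View pics/c7.png

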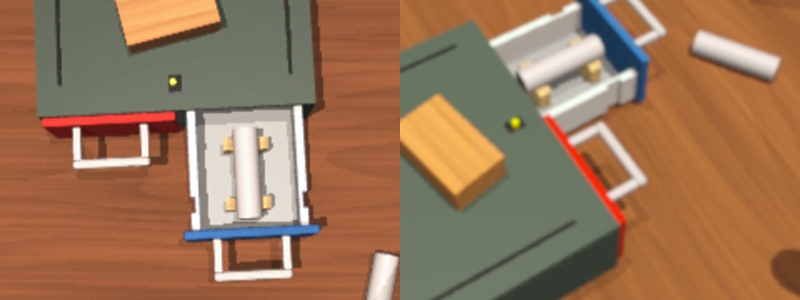

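Both views show the pipe lying along the drawer in both vees, red flush, blue out, and the arm clear. Handing in.

```bash
python3 -c "
from cell import ctrl
print(ctrl.finish_job())"
```

```text
the job is handed in; nothing more can be done
None
```

The job is done and handed in at about 24 s of the 66 s allowed; the hand-in gave no verdict.

- **Red drawer:** I eased it home with closed fingers. At the stop it took about 9 N with no further travel, and the top view shows its front flush with the chest.
- **Blue drawer:** I gripped the handle and pulled it out by about 15.4 cm. It had not moved when I checked again after placing the pipe.
- **Pipe:** I took the one farthest from the base (575 mm; the next was 480 mm). I lowered it until it seated at the predicted height, with about 5 N of contact, and then released it. The final top and scene views show it lying along the drawer in both vees.
- **Other things:** the wooden block and the neighbouring pipes look undisturbed in the last views. I did not compare the hammer and spray can before and after, but the arm never went near them.

No check failed. The only small disagreements were 2–4 mm between the top and wrist camera estimates, and I corrected for those before gripping and placing.

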